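# Key the mixer cover home and lock it

## Robot

A 7-joint arm with a two-finger parallel gripper is mounted at the origin on a cart in front of the work surface, level with it; the furniture and walls round the work are solid. World frame = base frame: x ahead of the robot, y to its left, z up, the work surface at z = 0. Lengths are in m, angles in rad, forces in N, time in s.
With the tool pointing down it reaches from about 0.35 to 0.9 m from the base axis. Payload 8.1 kg.
Tool frame: the origin (TCP) lies at the very end of the fingers, on their centre line; the grasp point (between the pads) lies 19 mm behind it; z points along the fingers, y is the direction in which the jaws open and shut (so a half turn about z gives the same grasp; the last joint's range is limited). The gripper opens to 92 mm and grips with 3 to 60 N. Pads are 19 mm wide; open, the fingers measure 130 mm over their backs; the gripper's body (75 mm by 190 mm) begins 47 mm behind the grasp point.
Start: joints at [1.226, 0.434, 0.025, 1.573, -0.012, 1.134, -0.075], TCP at [0.15, -0.607, 0.227] pointing down, gripper open.
Joint ranges: [-2.62, 2.62], [-0.44, 2.09], [-1.27, 1.32], [0.08, 2.57], [-1.32, 4.46], [0.12, 2], [-2.74, 2.74]. Speed limits (rad/s): [2.22, 2.22, 3.01, 3.01, 3.14, 3.14, 3.14].

## Interface

Orientations are given as a unit quaternion [w, x, y, z].
In Python, from plant import env gives the robot as it stands.
- The arm moves only by the shell command python3 -m inch 'ROWS' [OPENING] [FORCE]. ROWS is JSON, a list of rows, each an object with "delta_pos": the shift along the tool's x, y, z in cm, a list of three; "turn": the turn about the tool's z in degrees. A call has 1 to 8 rows; each row is the pose to reach, as a shift and turn from the pose measured when the call began, along the tool's axes at that moment; what a row does not reach only later rows make up. A row lasts 1/10 s, in which the tool goes at most 50 mm and 8.59 degrees, less where a joint would pass 70% of its speed; a pose out of reach is approached as far as the arm can. A call with a gripper value outside its range is refused whole. OPENING is the opening, from 0 (shut) to 1 (fully open), set as the call begins (- or left out, the last holds). The fingers move at their own pace and stop on an object; FORCE is the grip in N (left out, the last holds). Time passes only in rows, so rows that repeat a pose let the fingers close. It gives the time, the measured TCP pose, the force and the opening at its end, in the units of the state.
- env.sense(): the state, without advancing time (a new reading comes with each control period).
- env.capture(name): name is "side" or "top" or "wrist"; returns (picture, depth): 420x560x3 uint8, red, green, blue; 420x560 float32, m along the optical axis (not along the pixel's ray), 0 where there is no reading.
- env.calibration(name): a dict with "fx", "fy", "cx", "cy" (pixels), "camera_from_world" (4x4, takes a point from world to camera coordinates); the wrist camera has in their place "T_tool_cam" (4x4, takes a point from camera to tool coordinates, whose origin is the TCP and whose axes are the flange's). Camera axes: x right, y up, looking along -z (the intrinsics and any distortion apply to the point x, -y, -z); pixel columns grow to the right and rows downward; lengths in m; the calibration is good to about 2 mm. The wrist camera is an equidistant fisheye: a pixel r from the principal point sees the ray r / f radians off the axis. A picture is of the moment at which its call begins: read the wrist's pose just before it. calibration takes no time and is no camera call.
- env.close_job(): hands the job in, once; it reports no verdict.
The state is a dict: "time": time; "q": joint angles; "qvel": joint speeds; "tau": joint torques, N m; "eef_pos": TCP position; "ee_rot": TCP orientation; "force": force on the tool from outside, world axes, zero at the start; "ft_torque": the same for the moment, N m; "gripper_width": opening from 0.0 (shut) to 1.0 (fully open).
Only numpy, scipy, OpenCV 4.12 (cv2) and the standard library are available. Lean on these libraries where they do the work, as an engineer would, in place of code of your own. Each camera call takes 0.05 s, during which the arm holds its last target.

## Task

The cover of the small drum mixer is sitting loose on top of its collar because its keys are not in their slots. Turn the cover on the collar, pressing only lightly, until it drops fully home, then swing the lock lever round to its stop so that its tongue lies over the cover's rim. Leave the things round about where they are.

Things in the scene. Friction and masses are not known exactly. Their poses are not given: they have to be found in the camera images.
- drum: Drum mixer, fixed: white box body, deck 55 mm high, 180 mm along its x, 200 mm along its y (-110 to +90). Origin: on the bench below the centre of its round collar. The drum's x axis points away from the face with the control knob. All angles given here are counter-clockwise seen from above.
- collar (a point): Centre of the top of the drum's round aluminium collar, 83 mm above the bench: outside radius 62, bore radius 41 mm. Four equal keyways, 20 mm wide and 11 mm deep, cross it at 45, 135, 225 and 315 degrees from the drum's x axis; on the deck outside the collar a small black raised bar marks each one.
- cover_mid (a point): Centre, half-way up, of the loose cover (about 0.35 kg, 68 mm tall). Relative to it: spigot, radius 40 mm, in the collar's bore, from -34 to -8 mm; flat grey disc, radius 64 mm, from -8 to +4 mm; grip bar on the disc up to +34 mm. Riding on its keys this point is 103 mm above the bench; fully home 92 mm. Keys and spigot slide easily (friction about 0.15).
- cover_grip (a point): Centre of the cover's black grip bar, 19 mm above cover_mid: bar 104 mm long, 12 mm thick, 30 mm tall, with a round hub of radius 15 mm in its middle; it lies across the disc at 45 degrees from the cover's x axis. Four keys, 16 mm wide and 12 mm deep, hang below the disc under both bar ends and midway between. The cover drops where its yaw to the drum is a multiple of 90 degrees, within 2.
- lock_lever (a joint): Angle of the flat steel lock lever about its vertical pivot. 0 = locked, at its stop: the tongue points at the collar's centre, over the cover's rim, and the handle along the drum's -y. Grows clockwise from above as it opens; at 1.57 the handle points along the drum's -x. Starts at 1.2 to 1.7; stays where left (friction about 0.04 N m). A cover that is not home blocks the tongue.
- lever_pivot (a point): Lever's pivot axis at the lever's underside, 98.5 mm above the bench, at x = 0, y = -85 mm in the drum's frame. The lever is 9 mm thick, 16 mm wide; its tongue reaches 34 mm from the pivot.
- lever_knob (a point): Centre of the upright black round knob on the lever's handle: radius 7 mm, 30 mm tall, from 107.5 to 137.5 mm above the bench, 50 mm from the lever's pivot.
- tape_roll: Bystander: roll of tape, 69 mm across, 19 mm tall. Origin under its centre.
- marker_black: Bystander: black marker, 133 mm long, 17 mm thick, lying. Origin at its underside.
- bench_timer: Bystander: white bench timer, 62 x 66 x 20 mm. Origin under its centre.
- stapler: Bystander: stapler, 34 x 137 x 40 mm. Origin under its centre.
- label_roll: Bystander: roll of white labels, 91 mm across, 40 mm tall. Origin under its centre.

How it is judged:
By the outcome, as a careful person would: the job done as asked, in the order asked, and still so for the second after the job is handed in, with the robot touching nothing.
It also fails if it takes over 51 s, if anything falls off the work surface, if the arm or the gripper's body presses on something with over 40 N, if the wrist force passes 120 N, or if a joint passes its speed limit or range.

## Working session

There is one attempt and no reset: what is moved stays moved. The work goes in short steps, Python scripts to look and compute and a shell command to move; the robot and the scene stay as the last step left them, time stands still between calls to the robot, and variables do not carry over. Pictures are saved under pics/ and viewed, and the job is handed in when it is done.

```bash
ls; mkdir -p pics
python3 - <<'E'
from plant import env
import cv2,numpy as np
print({k:np.round(v,3) for k,v in env.sense().items()})
for n in("side","top","wrist"):
    p,d=env.capture(n); cv2.imwrite(f"pics/{n}0.png",p[:,:,::-1]); np.save(f"pics/{n}0.npy",d)
    c=env.calibration(n); print(n,{k:np.round(v,4).tolist() for k,v in c.items()})
E
```

```text
pics
{'time': np.float64(0.0), 'q': array([ 1.226,  0.435,  0.025,  1.574, -0.012,  1.134, -0.075]), 'qvel': array([ 0.001, -0.002,  0.   , -0.001,  0.001,  0.001, -0.002]), 'tau': array([-1.0000e-03, -6.6784e+01,  9.8500e-01, -3.1446e+01, -6.1000e-02,
        4.3000e-02,  0.0000e+00]), 'eef_pos': array([ 0.149, -0.606,  0.226]), 'ee_rot': array([-0.001,  0.993,  0.121, -0.   ]), 'force': array([0.426, 0.057, 0.587]), 'ft_torque': array([0.011, 0.036, 0.008]), 'gripper_width': np.float64(0.998)}
side {'fx': 499.4308, 'fy': 499.4308, 'cx': 285.9251, 'cy': 206.7188, 'camera_from_world': [[-0.9889, -0.1466, -0.0225, 0.5299], [0.0739, -0.6183, 0.7824, -0.1292], [-0.1286, 0.7721, 0.6223, -1.3218], [0.0, 0.0, 0.0, 1.0]]}
top {'fx': 432.177, 'fy': 432.177, 'cx': 277.4909, 'cy': 208.6365, 'camera_from_world': [[-0.0154, -0.9997, -0.0196, 0.0191], [0.9827, -0.0187, 0.1845, -0.5589], [-0.1848, -0.0164, 0.9826, -1.2498], [0.0, 0.0, 0.0, 1.0]]}
wrist {'fx': 325.1923, 'fy': 325.1923, 'cx': 275.7376, 'cy': 200.9795, 'T_tool_cam': [[-0.0003, 0.9607, 0.2775, 0.0757], [1.0, 0.0001, 0.0006, 0.0006], [0.0005, 0.2775, -0.9607, -0.158], [0.0, 0.0, 0.0, 1.0]]}
```

View pics/top0.png

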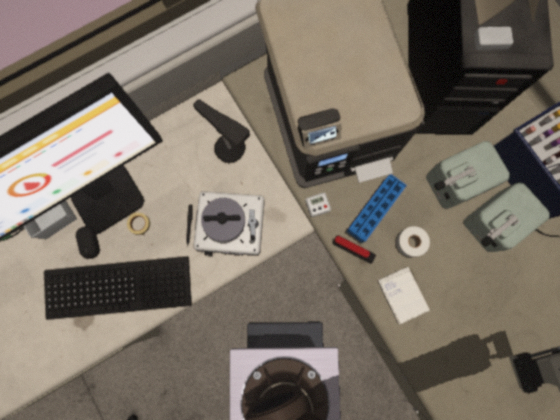

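View pics/side0.png

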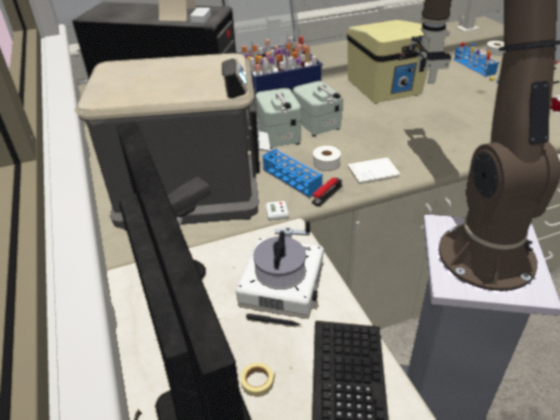

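Run:
```python
import cv2
p=cv2.imread("pics/top0.png");
```

```text
(no output)
```

The top view shows the mixer with its grey cover at about (222,219) and the lever on its right at about (251,228). I'll enlarge both.

Run:
```python
import cv2
p=cv2.imread("pics/top0.png")[180:265,180:275]; cv2.imwrite("pics/t0c.png",cv2.resize(p,None,fx=7,fy=7,interpolation=cv2.INTER_CUBIC)[:600,:])
p=cv2.imread("pics/side0.png")[215:315,230:335]; cv2.imwrite("pics/s0c.png",cv2.resize(p,None,fx=6,fy=6,interpolation=cv2.INTER_CUBIC))
```

```text
(no output)
```

View pics/t0c.png

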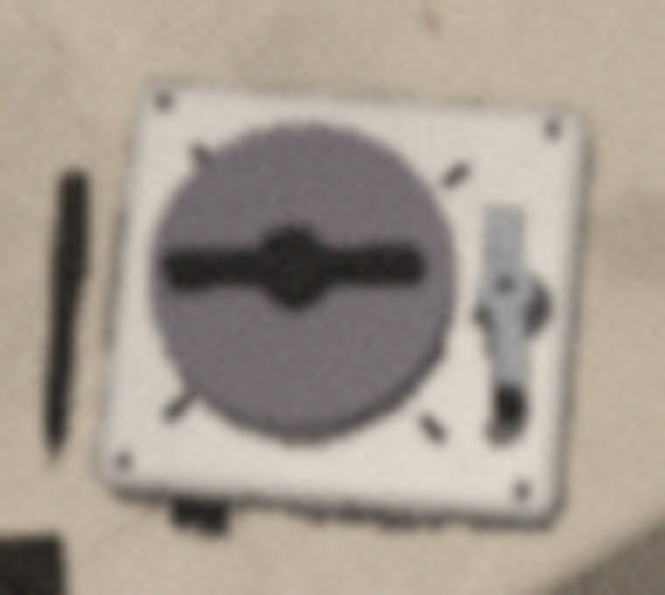

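View pics/s0c.png

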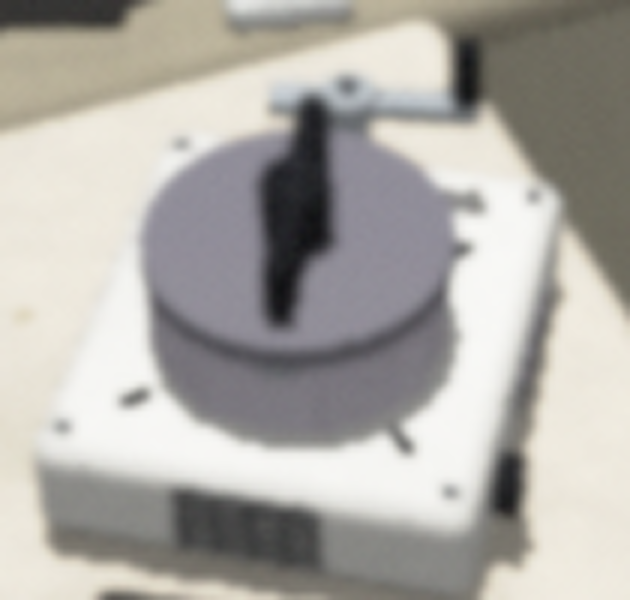

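```bash
cat > h.py <<'E'
import numpy as np
from plant import env
def px2w(name,u,v,z):
    c=env.calibration(name); M=np.array(c["camera_from_world"]); R,t=M[:3,:3],M[:3,3]
    d=R.T@np.array([(u-c["cx"])/c["fx"],-(v-c["cy"])/c["fy"],-1.]); o=-R.T@t
    return o+d*(z-o[2])/d[2]
def wpx(T,u,v,z):
    "T=(pos,quat) at capture"
    from scipy.spatial.transform import Rotation as Ro
    c=env.calibration("wrist"); q=T[1]; R=Ro.from_quat([q[1],q[2],q[3],q[0]]).as_matrix()
    a=np.array([u-c["cx"],v-c["cy"]]); r=np.hypot(*a); th=r/c["fx"]; a=a/max(r,1e-9)
    d=np.array([a[0]*np.sin(th),-a[1]*np.sin(th),-np.cos(th)])
    X=np.array(c["T_tool_cam"]); o=R@X[:3,3]+T[0]; d=R@X[:3,:3]@d
    return o+d*(z-o[2])/d[2]
E
python3 - <<'E'
from h import *
def P(x,y,z,n="top",o=(180,180),s=7): return px2w(n,o[0]+x/s,o[1]+y/s,z)
f=lambda a:np.round(a,4)
b=[P(*p,.057) for p in((202,155),(455,175),(432,428),(180,403))]
s=[P(*p,.055) for p in((163,100),(553,128),(520,490),(122,460))]
print(f(b),f(np.mean(b,0)));print(f(s),f(np.mean(s,0)))
e=[P(*p,.137) for p in((165,270),(423,264))]; print("bar",f(e),f(np.mean(e,0)),np.degrees(np.arctan2(*(e[0]-e[1])[1::-1])))
print("bar-hub",f(P(295,267,.137)))
print("pivot",f(P(505,284,.1075)),"knobtop",f(P(510,402,.1375)))
m=np.array([np.degrees(np.arctan2(*(b[i]-b[j])[1::-1])) for i,j in((0,2),(1,3))]);print(m)
m=np.array([np.degrees(np.arctan2(*(s[i]-s[j])[1::-1])) for i,j in((0,3),(1,2),(0,1),(3,2))]);print(m)
# side
S=lambda x,y,z:P(x,y,z,"side",(230,215),6)
print("side knob",f(S(468,42,.1375)),"pivot",f(S(347,88,.1075)),"bar",f(S(312,100,.137)),f(S(282,275,.137)))
from scipy.spatial.transform import Rotation as Ro
q=env.sense()["ee_rot"];print(Ro.from_quat([q[1],q[2],q[3],q[0]]).as_matrix().round(3))
E
```

```text
[[0.5821 0.2163 0.057 ]
 [0.5712 0.107  0.057 ]
 [0.4622 0.1169 0.057 ]
 [0.4748 0.2242 0.057 ]] [0.5226 0.1661 0.057 ]
[[0.6072 0.234  0.055 ]
 [0.5915 0.0648 0.055 ]
 [0.4355 0.0799 0.055 ]
 [0.4511 0.2489 0.055 ]] [0.5214 0.1569 0.055 ]
bar [[0.5187 0.2162 0.137 ]
 [0.5193 0.1125 0.137 ]] [0.519  0.1643 0.137 ] 90.28163378784159
bar-hub [0.519  0.1639 0.137 ]
pivot [0.5153 0.0818 0.1075] knobtop [0.463  0.0778 0.1375]
[ 39.64877812 -50.52755753]
[-5.44655486 -5.53435688 84.69252407 84.71888688]
side knob [0.4654 0.0817 0.1375] pivot [0.5163 0.0823 0.1075] bar [0.5238 0.1246 0.137 ] [0.5198 0.2246 0.137 ]
[[ 0.971  0.239 -0.   ]
 [ 0.239 -0.971  0.001]
 [-0.    -0.001 -1.   ]]
```

View pics/wrist0.png

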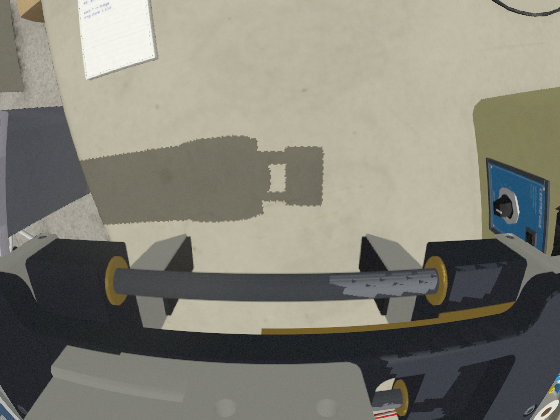

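```bash
python3 - <<'E'
from h import *
d=np.load("pics/top0.npy"); c=env.calibration("top"); M=np.array(c["camera_from_world"])
v,u=np.mgrid[:420,:560]; X=np.stack([(u-c["cx"])/c["fx"]*d,-(v-c["cy"])/c["fy"]*d,-d],-1)
W=(X-M[:3,3])@M[:3,:3]; ok=d>0
# height map grid max z
for x in np.arange(1.0,0.2,-.05):
    r=[]
    for y in np.arange(.55,-.65,-.05):
        m=ok&(abs(W[...,0]-x)<.025)&(abs(W[...,1]-y)<.025); r.append("%4d"%(1000*W[...,2][m].max()) if m.any() else "   .")
    print("%.2f"%x,*r)
E
python3 -m inch '[{"delta_pos":[0,0,-2],"turn":0},{"delta_pos":[4,0,-5],"turn":0},{"delta_pos":[8,-4,-8],"turn":0},{"delta_pos":[12,-8,-8],"turn":0}]' 1 30
python3 -c "
from plant import env;print(env.sense()['q'].round(3))"
```

```text
1.00    .    .    .  403  409  409  431  399  352  352  403  402  403  404  402  403  403    .    .  423  395    .    .    .    .
0.95    .  403  409  408  409  405  352  352  349    7  401  404  403  403  405  402  403  390    .  442  479  485  482  444    .
0.90  406  410  408  404  399  352  352  345    6    6  395  404  406  403  403  404  403  401    .  444  479  523  518  446    .
0.85  409  406  403  352  351  349  237  244    8    8    6  402  404  403  403  405  403  401    .  445  467  469  444  445    4
0.80  403  354    .  336    8    6  246  248  249   12    5  403  403  403  403  405  403  403    .  447  450  449  450  448    7
0.75  351    3    6  536  541  534    8  246  257  259    6  403  403  403  402  403  404  404  395    5    6    8    7  148  213
0.70   17   17  539  540  539  525    8    9  253  259    6  393  465  465  466  405  404  404  396    8  146  154  155  154  189
0.65  538  540  540  540    9    7   10    8    7    7    8    7  465  468  465  403  401  393   62   55  170  189  184  156  153
0.60  539  539   20    7    8   19   61  111  111   61   61 
[... 457 characters left out ...]
56
0.40   38   38   41   37   37   36   10   41    6   42    5 -854 -857 -854    2    7   47   26   43   44   28    9  173  134  135
0.35   36   36   35   35   33   32    6    6    3   -3 -850 -853 -849 -854 -849    6    7   19   20   17    7    7    7    7    6
0.30   31   34   31   32   29   28   11    3 -850 -848 -852 -851 -854 -853 -854    2    9   20   18   20    7    6    7    6    9
0.25   27   25   26   18   16    5 -850 -856 -849 -854 -857 -850 -857 -858 -853 -853    4   16   19   19   15    7    7    5    7
time: 0.55
eef_pos: [0.2382, -0.5172, 0.3066]
ee_rot: [0.001, 0.993, 0.12, 0.001]
force: [0.6, 0.1, -0.2]
gripper_width: 0.998
[ 1.055  0.288 -0.013  1.59   0.004  1.26  -0.289]
```

```bash
python3 -m inch '[{"delta_pos":[3,-2.7,0],"turn":-7},{"delta_pos":[6,-5.4,0],"turn":-14},{"delta_pos":[9,-8.1,0],"turn":-21},{"delta_pos":[12,-10.8,0],"turn":-28},{"delta_pos":[15,-13.5,0],"turn":-35},{"delta_pos":[18,-16.2,0],"turn":-42},{"delta_pos":[21,-18.9,0],"turn":-49},{"delta_pos":[24,-21.6,0],"turn":-56}]'
cat >> h.py <<'E'
def tool():
    from scipy.spatial.transform import Rotation as Ro
    s=env.sense(); q=s["ee_rot"]; R=Ro.from_quat([q[1],q[2],q[3],q[0]]).as_matrix(); return s["eef_pos"],R,s
def plan(target,xang=None):
    p,R,s=tool(); d=R.T@(np.array(target)-p)*100; a=np.degrees(np.arctan2(R[1,0],R[0,0]))
    print("pos",p.round(4),"xang %.2f"%a,"tilt",R[:,2].round(3),"delta cm",d.round(2),"turn",None if xang is None else round(-((xang-a+180)%360-180),2),"q",s["q"].round(2),"F",s["force"].round(1),"w",round(float(s["gripper_width"]),3),"t",round(float(s["time"]),2))
E
python3 -c "
from h import *;plan([.52,.165,.25],90.3)"
```

```text
time: 1.35
eef_pos: [0.4203, -0.2487, 0.3062]
ee_rot: [0.001, 0.819, 0.574, -0.0]
force: [0.3, -0.7, -0.3]
gripper_width: 1.001
pos [ 0.4203 -0.2487  0.3062] xang 70.06 tilt [ 0.001 -0.002 -1.   ] delta cm [42.3  -4.75  5.53] turn -20.24 q [ 0.73  0.18 -0.35  1.75  0.07  1.23  0.01] F [ 0.3 -0.7 -0.3] w 1.001 t 1.35
```

```bash
python3 -m inch '[{"delta_pos":[4.5,-0.3,0],"turn":-2.5},{"delta_pos":[9,-0.6,0],"turn":-5},{"delta_pos":[13.5,-0.9,0],"turn":-7.5},{"delta_pos":[18,-1.2,0.5],"turn":-10},{"delta_pos":[22.5,-1.5,1],"turn":-12.5},{"delta_pos":[27,-1.8,1.5],"turn":-15},{"delta_pos":[31.5,-2.1,2],"turn":-17.5},{"delta_pos":[36.2,-2.5,2.6],"turn":-20.2}]'
python3 -m inch '[{"delta_pos":[0,0,0],"turn":0},{"delta_pos":[0,0,0],"turn":0}]'
python3 - <<'E'
from h import *
import cv2
plan([.52,.165,.15],90.3)
s=env.sense(); p,_=env.capture("wrist"); cv2.imwrite("pics/w1.png",p[:,:,::-1]); np.savez("pics/w1",p=s["eef_pos"],q=s["ee_rot"])
E
```

```text
time: 2.15
eef_pos: [0.5206, 0.1013, 0.2793]
ee_rot: [0.002, 0.705, 0.709, -0.0]
force: [1.2, -1.4, 0.1]
gripper_width: 0.995
time: 2.35
eef_pos: [0.5202, 0.1027, 0.2787]
ee_rot: [0.001, 0.704, 0.71, -0.001]
force: [-0.2, -0.7, 0.4]
gripper_width: 1.0
pos [0.5202 0.1027 0.2787] xang 90.47 tilt [ 0.    -0.003 -1.   ] delta cm [ 6.27  0.02 12.85] turn 0.17 q [ 0.19  0.31 -0.63  1.69  0.19  1.21 -0.48] F [-0.2 -0.7  0.4] w 1.0 t 2.35
```

View pics/w1.png

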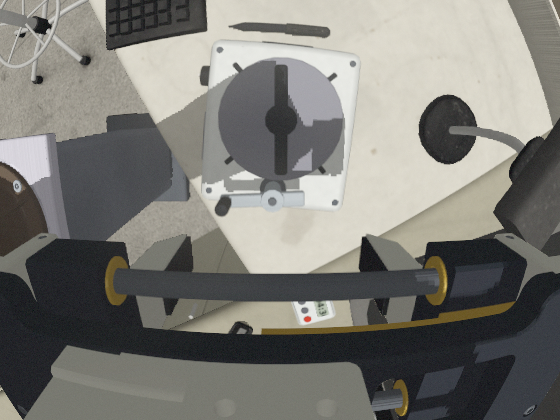

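The wrist view shows the cover's hub at (282,120), the lever pivot at (272,200) and its knob at (222,205).

Run:
```python
import cv2
p=cv2.imread("pics/w1.png")[30:222,190:375]; cv2.imwrite("pics/w1c.png",cv2.resize(p,None,fx=4,fy=3.125*1.28 if 0 else 3,interpolation=cv2.INTER_CUBIC) if 0 else cv2.resize(p,None,fx=3,fy=3,interpolation=cv2.INTER_CUBIC))
```

```text
(no output)
```

View pics/w1c.png

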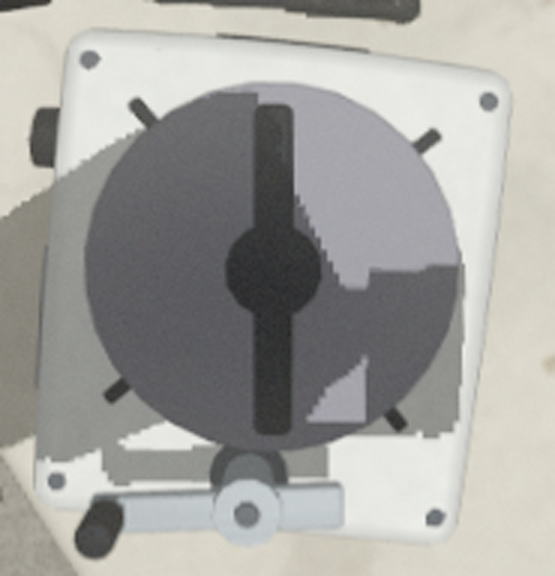

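Run:
```python
from h import *
z=np.load("pics/w1.npz"); T=(z["p"],z["q"])
P=lambda x,y,h: wpx(T,190+x/3,30+y/3,h)
f=lambda a:np.round(a,4); ang=lambda a,b:np.degrees(np.arctan2(*(a-b)[1::-1])).round(2)
b=[P(*p,.057) for p in((145,113),(427,141),(397,418),(117,390))]
s=[P(*p,.055) for p in((90,60),(489,102),(435,517),(57,482))]
print(f(np.mean(b,0)),[ang(b[1],b[3])-45,ang(b[0],b[2])-135],[ang(s[1],s[0]),ang(s[2],s[3]),ang(s[0],s[3])-90,ang(s[1],s[2])-90])
print("screws",f(s),f(np.mean(s,0)))
e=[P(275,104,.137),P(273,434,.137)]; print("bar",f(e),f(np.mean(e,0)),ang(*e),"hub",f(P(273,270,.137)))
pv=P(246,514,.1085);t=P(344,505,.1075);k=P(94,538,.1375);kb=P(108,514,.1075)
print("pivot",f(pv),"tongue",f(t),ang(t,pv),"knob",f(k),f(kb),ang(pv,k))
```

```text
[0.5262 0.1669 0.057 ] [np.float64(-5.340000000000003), np.float64(-5.1699999999999875)] [np.float64(-5.27), np.float64(-5.02), np.float64(-5.349999999999994), np.float64(-5.359999999999999)]
screws [[0.4552 0.2487 0.055 ]
 [0.6105 0.2344 0.055 ]
 [0.5947 0.0655 0.055 ]
 [0.4393 0.0792 0.055 ]] [0.5249 0.1569 0.055 ]
bar [[0.5256 0.2186 0.137 ]
 [0.526  0.1162 0.137 ]] [0.5258 0.1674 0.137 ] 90.23 hub [0.5255 0.1674 0.137 ]
pivot [0.5174 0.0818 0.1085] tongue [0.5518 0.0851 0.1075] 5.45 knob [0.4683 0.0817 0.1375] [0.4685 0.0811 0.1075] 0.08
```

```bash
python3 -m inch '[{"delta_pos":[3.2,0.2,2],"turn":0},{"delta_pos":[6.4,0.5,5],"turn":0.2},{"delta_pos":[6.4,0.5,8],"turn":0.2},{"delta_pos":[6.4,0.5,11],"turn":0.2},{"delta_pos":[6.4,0.5,13],"turn":0.2},{"delta_pos":[6.4,0.5,14.5],"turn":0.2},{"delta_pos":[6.4,0.5,15.5],"turn":0.2},{"delta_pos":[6.4,0.5,16.2],"turn":0.2}]'
python3 -c "
from h import *;plan([.525,.167,.113],90.3)
import cv2
p,_=env.capture('wrist'); cv2.imwrite('pics/w2.png',p[:,:,::-1])"
```

```text
time: 3.2
eef_pos: [0.5253, 0.163, 0.1162]
ee_rot: [0.002, 0.707, 0.707, -0.001]
force: [0.7, -0.3, 0.1]
gripper_width: 1.0
pos [0.5253 0.163  0.1162] xang 90.00 tilt [ 0.    -0.004 -1.   ] delta cm [ 0.4  -0.03  0.32] turn -0.3 q [ 0.02  0.5  -0.58  1.85  0.35  0.89 -0.73] F [ 0.7 -0.3  0.1] w 1.0 t 3.2
```

View pics/w2.png

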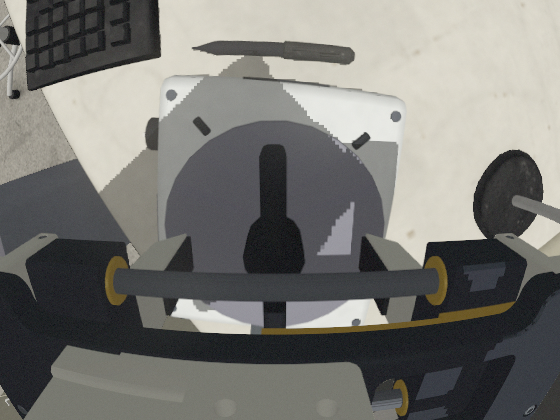

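The hub, at column 274, is centred between the fingertips (190 and 362). I'll go down the last 3 mm and close.

```bash
python3 -m inch '[{"delta_pos":[0.3,0,0.2],"turn":-0.3},{"delta_pos":[0.4,0,0.3],"turn":-0.3},{"delta_pos":[0.4,0,0.3],"turn":-0.3}]' 
python3 -m inch '[{"delta_pos":[0,0,0],"turn":0},{"delta_pos":[0,0,0],"turn":0},{"delta_pos":[0,0,0],"turn":0},{"delta_pos":[0,0,0],"turn":0},{"delta_pos":[0,0,0],"turn":0},{"delta_pos":[0,0,0],"turn":0},{"delta_pos":[0,0,0],"turn":0}]' 0.2 15
python3 -c "
from h import *;plan([.525,.167,.113],129.7)"
```

```text
time: 3.55
eef_pos: [0.5252, 0.1675, 0.1129]
ee_rot: [0.002, 0.705, 0.709, -0.001]
force: [-1.1, -0.2, -0.9]
gripper_width: 1.0
time: 4.25
eef_pos: [0.5252, 0.1675, 0.1129]
ee_rot: [0.001, 0.705, 0.709, -0.001]
force: [0.2, -0.4, 0.5]
gripper_width: 0.445
pos [0.5252 0.1675 0.1129] xang 90.34 tilt [ 0.    -0.004 -1.   ] delta cm [-0.05 -0.02 -0.01] turn -39.36 q [ 0.01  0.51 -0.58  1.85  0.36  0.89 -0.73] F [ 0.2 -0.4  0.5] w 0.445 t 4.25
```

```bash
python3 -m inch '[{"delta_pos":[0,0,0],"turn":0},{"delta_pos":[0,0,0],"turn":0},{"delta_pos":[0,0,0],"turn":0},{"delta_pos":[0,0,0],"turn":0}]' 0 15
```

```text
time: 4.65
eef_pos: [0.5251, 0.1675, 0.1128]
ee_rot: [0.001, 0.705, 0.709, -0.001]
force: [0.1, -0.4, 0.3]
gripper_width: 0.323
```

Gripped on the hub (0.323, about 30 mm). Next I turn it counter-clockwise, which is a negative tool turn.

```bash
python3 -m inch '[{"delta_pos":[0,0,0],"turn":-4},{"delta_pos":[0,0,0],"turn":-8},{"delta_pos":[0,0,0],"turn":-12},{"delta_pos":[0,0,0],"turn":-16},{"delta_pos":[0,0,0],"turn":-20},{"delta_pos":[0,0,0],"turn":-24},{"delta_pos":[0,0,0],"turn":-28},{"delta_pos":[0,0,0],"turn":-32}]'
python3 -c "
from h import *;plan([.525,.167,.113],129.7);print(env.sense()['ft_torque'])
import cv2
p,_=env.capture('wrist'); cv2.imwrite('pics/w3.png',p[:,:,::-1])"
```

```text
time: 5.45
eef_pos: [0.5253, 0.1674, 0.1129]
ee_rot: [0.001, 0.481, 0.877, -0.002]
force: [-0.2, 0.9, -0.7]
gripper_width: 0.321
pos [0.5253 0.1674 0.1129] xang 122.49 tilt [ 0.    -0.004 -1.   ] delta cm [-0.02 -0.05 -0.01] turn -7.21 q [ 0.1   0.55 -0.72  1.84  0.45  0.92 -0.26] F [-0.2  0.9 -0.7] w 0.321 t 5.45
[-0.0064     -0.22231283 -0.04795849]
```

View pics/w3.png

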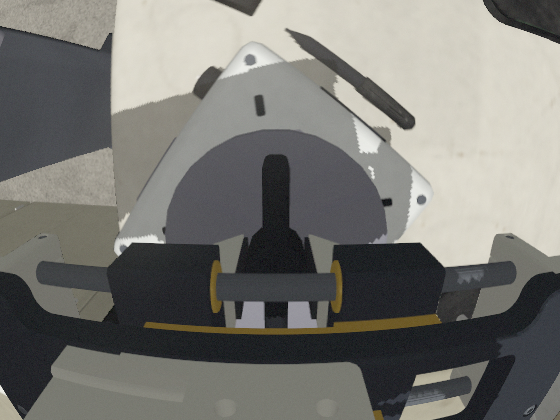

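The bar (column 275, still upright in the image) turned with the gripper, so nothing slipped. I'll finish the last 7°.

```bash
python3 -m inch '[{"delta_pos":[0,0,0],"turn":-2.5},{"delta_pos":[0,0,0],"turn":-5},{"delta_pos":[0,0,0],"turn":-7.2},{"delta_pos":[0,0,0],"turn":-7.2},{"delta_pos":[0,0,0.1],"turn":-7.2}]'
python3 -m inch '[{"delta_pos":[0,0,0.1],"turn":0},{"delta_pos":[0,0,0.2],"turn":0}]'
python3 -c "
from h import *;plan([.525,.167,.113],129.7);print(env.sense()['ft_torque'])"
```

```text
time: 6.0
eef_pos: [0.5252, 0.1672, 0.1116]
ee_rot: [0.001, 0.424, 0.906, -0.002]
force: [0.3, -1.1, -1.8]
gripper_width: 0.322
time: 6.2
eef_pos: [0.525, 0.1672, 0.1094]
ee_rot: [0.001, 0.425, 0.905, -0.002]
force: [-0.3, 0.3, -2.6]
gripper_width: 0.318
pos [0.525  0.1672 0.1094] xang 129.76 tilt [-0.    -0.004 -1.   ] delta cm [-0.01 -0.01 -0.36] turn 0.06 q [ 0.12  0.56 -0.75  1.84  0.47  0.93 -0.15] F [-0.3  0.3 -2.6] w 0.318 t 6.2
[ 0.00949293 -0.17313486  0.00925489]
```

The tool is down 3.5 mm and still carries some of the cover's weight (Fz −2.6 N), so the keys are entering. I'll keep lowering.

```bash
python3 -m inch '[{"delta_pos":[0,0,0.1],"turn":0},{"delta_pos":[0,0,0.25],"turn":0},{"delta_pos":[0,0,0.4],"turn":0},{"delta_pos":[0,0,0.5],"turn":0}]'
python3 -m inch '[{"delta_pos":[0,0,0.1],"turn":0},{"delta_pos":[0,0,0.2],"turn":0},{"delta_pos":[0,0,0.2],"turn":0}]'
python3 -c "
from h import *;plan([.525,.167,.102],129.7);print(env.sense()['ft_torque'])"
```

```text
time: 6.6
eef_pos: [0.525, 0.1671, 0.1042]
ee_rot: [0.001, 0.425, 0.905, -0.002]
force: [0.2, -0.3, -3.3]
gripper_width: 0.324
time: 6.9
eef_pos: [0.525, 0.1671, 0.1022]
ee_rot: [0.001, 0.425, 0.905, -0.002]
force: [0.2, 0.3, -3.6]
gripper_width: 0.32
pos [0.525  0.1671 0.1022] xang 129.76 tilt [-0.    -0.004 -1.   ] delta cm [-0.01 -0.01  0.02] turn 0.06 q [ 0.12  0.57 -0.74  1.85  0.48  0.91 -0.16] F [ 0.2  0.3 -3.6] w 0.32 t 6.9
[ 0.05622463 -0.19499807  0.02466856]
```

```bash
python3 -m inch '[{"delta_pos":[0,0,0.05],"turn":0},{"delta_pos":[0,0,0.1],"turn":0},{"delta_pos":[0,0,0.1],"turn":0}]'
python3 -m inch '[{"delta_pos":[0,0,0],"turn":0},{"delta_pos":[0,0,0],"turn":0},{"delta_pos":[0,0,0],"turn":0},{"delta_pos":[0,0,0],"turn":0},{"delta_pos":[0,0,0],"turn":0},{"delta_pos":[0,0,0],"turn":0},{"delta_pos":[0,0,0],"turn":0}]' 0.85 15
python3 -c "
from h import *;plan([.525,.167,.102],129.7);print(env.sense()['ft_torque'])"
```

```text
time: 7.2
eef_pos: [0.5252, 0.1672, 0.1018]
ee_rot: [0.001, 0.425, 0.905, -0.002]
force: [-1.9, -1.6, 4.8]
gripper_width: 0.32
time: 7.9
eef_pos: [0.5252, 0.1672, 0.1018]
ee_rot: [0.001, 0.425, 0.905, -0.002]
force: [0.7, -0.3, -0.3]
gripper_width: 0.84
pos [0.5252 0.1672 0.1018] xang 129.76 tilt [ 0.    -0.004 -1.   ] delta cm [-0.01 -0.03 -0.02] turn 0.06 q [ 0.12  0.57 -0.74  1.85  0.48  0.91 -0.16] F [ 0.7 -0.3 -0.3] w 0.84 t 7.9
[ 0.01831381 -0.13744905  0.00502284]
```

```bash
python3 -m inch '[{"delta_pos":[0,0,-2],"turn":0},{"delta_pos":[0,0,-5],"turn":0},{"delta_pos":[0,0,-8],"turn":4},{"delta_pos":[-1,-2,-11],"turn":12},{"delta_pos":[-2,-4,-14],"turn":20},{"delta_pos":[-3,-6,-16],"turn":28},{"delta_pos":[-3.8,-8,-17],"turn":36},{"delta_pos":[-3.8,-9,-17.8],"turn":44}]' 1
python3 -m inch '[{"delta_pos":[0,0,0],"turn":8},{"delta_pos":[0,0,0],"turn":16},{"delta_pos":[0,0,0],"turn":24},{"delta_pos":[0,0,0],"turn":32},{"delta_pos":[0,0,0],"turn":40},{"delta_pos":[0,0,0],"turn":40}]'
python3 - <<'E'
from h import *
import cv2
plan([.467,.080,.113],45)
s=env.sense(); p,_=env.capture("wrist"); cv2.imwrite("pics/w4.png",p[:,:,::-1]); np.savez("pics/w4",p=s["eef_pos"],q=s["ee_rot"])
E
```

```text
time: 8.7
eef_pos: [0.48, 0.0792, 0.2811]
ee_rot: [0.002, 0.736, 0.677, -0.001]
force: [-0.5, -0.4, -0.1]
gripper_width: 0.996
time: 9.3
eef_pos: [0.4799, 0.0793, 0.2812]
ee_rot: [0.003, 0.923, 0.384, -0.0]
force: [-0.1, -0.8, 0.4]
gripper_width: 1.002
pos [0.4799 0.0793 0.2812] xang 45.17 tilt [ 0.001 -0.006 -1.   ] delta cm [-0.81 -1.05 16.81] turn 0.17 q [ 0.2   0.22 -0.57  1.78  0.13  1.18 -1.19] F [-0.1 -0.8  0.4] w 1.002 t 9.3
```

View pics/w4.png

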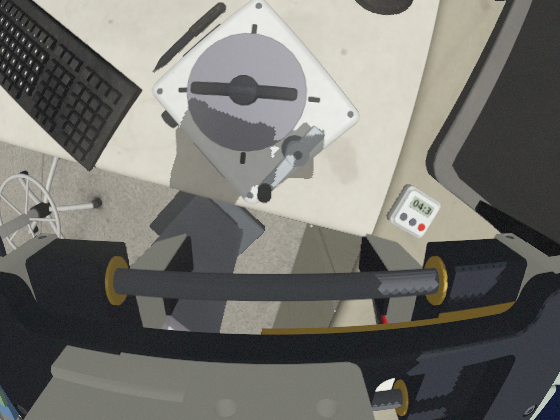

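The grip bar, from (190,90) to (297,95), now lines up with the deck marks. The lever's pivot is at (297,155) and its knob near (264,192). I'll enlarge to measure.

Run:
```python
import cv2
p=cv2.imread("pics/w4.png")[10:210,170:350]; cv2.imwrite("pics/w4c.png",cv2.resize(p,None,fx=3,fy=3,interpolation=cv2.INTER_CUBIC))
```

```text
(no output)
```

View pics/w4c.png

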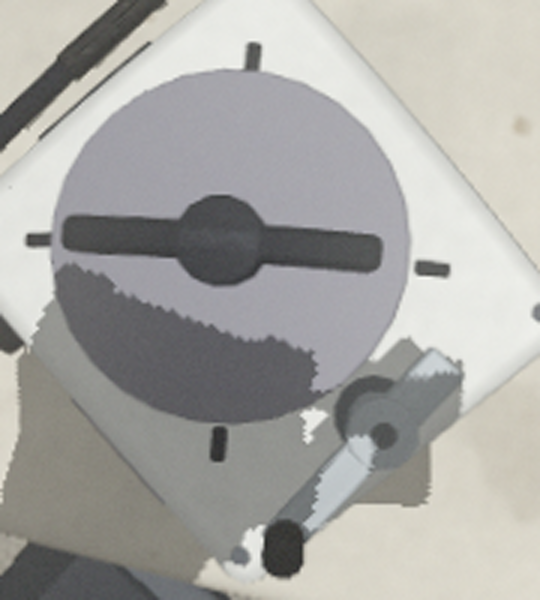

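Run:
```python
from h import *
z=np.load("pics/w4.npz"); T=(z["p"],z["q"])
P=lambda x,y,h: wpx(T,170+x/3,10+y/3,h)
f=lambda a:np.round(a,4); ang=lambda a,b:np.degrees(np.arctan2(*(a-b)[1::-1])).round(2)
m=[P(38,240,.057),P(433,269,.057),P(253,56,.057),P(219,444,.057)]
print("marks",ang(m[0],m[1]),ang(m[2],m[3])+90, f(np.mean(m,0)))
for h in(.126,.137):
    e=[P(63,234,h),P(382,254,h)]; print("bar",ang(*e),np.linalg.norm(e[0]-e[1]),"hub",f(P(221,240,h)))
# disc diameter for height: left (51,240) right (411,248) edges
for h in (.096,.107): print(h,np.linalg.norm(P(51,240,h)-P(411,248,h))/2)
print("pivot",f(P(384,434,.1085)),"knob top",f(P(283,557,.1375)),"base",f(P(284,537,.1075)),"tongue",f(P(447,360,.1075)))
```

```text
marks 129.86 129.93 [0.5249 0.1678 0.057 ]
bar 130.28 0.1026022404235308 hub [0.5258 0.1664 0.126 ]
bar 130.28 0.09899522210327334 hub [0.526  0.1652 0.137 ]
0.096 0.06334237087627005
0.107 0.0613103717660878
pivot [0.5175 0.0825 0.1085] knob top [0.4684 0.0812 0.1375] base [0.4673 0.0809 0.1075] tongue [0.5507 0.0857 0.1075]
```

The apparent sizes match the home height (disc radius 63.3 mm at z 0.096, bar 102.6 mm at z 0.126). Now the knob.

```bash
python3 -m inch '[{"delta_pos":[-0.7,-1,3],"turn":0},{"delta_pos":[-0.7,-1,6.5],"turn":0},{"delta_pos":[-0.7,-1,10],"turn":0},{"delta_pos":[-0.7,-1,13],"turn":0},{"delta_pos":[-0.7,-1,15],"turn":0},{"delta_pos":[-0.7,-1,16.2],"turn":0},{"delta_pos":[-0.7,-1,16.7],"turn":0},{"delta_pos":[-0.7,-1,16.7],"turn":0}]' 1
python3 -m inch '[{"delta_pos":[0,0,0],"turn":0},{"delta_pos":[0,0,0],"turn":0},{"delta_pos":[0,0,0],"turn":0},{"delta_pos":[0,0,0],"turn":0},{"delta_pos":[0,0,0],"turn":0},{"delta_pos":[0,0,0],"turn":0},{"delta_pos":[0,0,0],"turn":0}]' 0 15
python3 -m inch '[{"delta_pos":[0,0,0],"turn":0},{"delta_pos":[0,0,0],"turn":0},{"delta_pos":[0,0,0],"turn":0},{"delta_pos":[0,0,0],"turn":0},{"delta_pos":[0,0,0],"turn":0}]' 0 15
python3 - <<'E'
from h import *
import cv2
plan([.468,.081,.114],45)
p,_=env.capture("wrist"); cv2.imwrite("pics/w5.png",p[:,:,::-1])
E
```

```text
time: 10.15
eef_pos: [0.4682, 0.0805, 0.1141]
ee_rot: [0.003, 0.922, 0.387, -0.0]
force: [-0.4, 0.4, 1.1]
gripper_width: 1.002
time: 10.85
eef_pos: [0.4682, 0.0806, 0.1141]
ee_rot: [0.003, 0.922, 0.387, -0.0]
force: [-0.8, -0.2, -0.4]
gripper_width: 0.442
time: 11.35
eef_pos: [0.4673, 0.0806, 0.1139]
ee_rot: [0.003, 0.922, 0.387, -0.001]
force: [-5.2, 0.1, 1.7]
gripper_width: 0.145
pos [0.4673 0.0806 0.1139] xang 45.58 tilt [-0.    -0.006 -1.   ] delta cm [ 0.08  0.02 -0.01] turn 0.58 q [ 0.13  0.39 -0.53  2.03  0.28  0.79 -1.34] F [-5.2  0.1  1.7] w 0.145 t 11.35
```

View pics/w5.png

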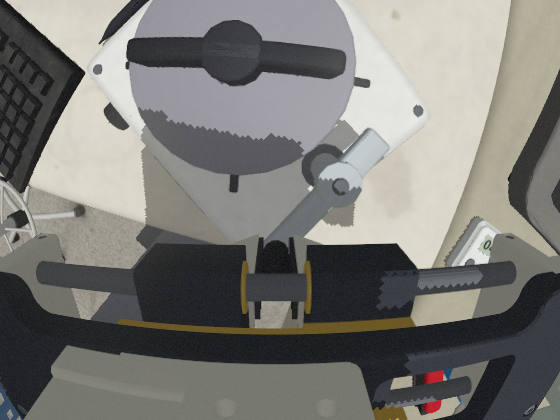

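The knob is held between the pads at about (275,270). Next, the arc waypoints.

Run:
```python
from h import *
p,R,s=tool(); c=np.array([.517,.0822]); a0=np.arctan2(*(p[:2]-c)[::-1]); r=np.hypot(*(p[:2]-c)); print(np.degrees(a0)%360,r)
for d in range(5,90,5):
    a=a0+np.radians(d); q=np.r_[c+.05*np.array([np.cos(a),np.sin(a)]),p[2]]; print(d,(np.degrees(a)%360).round(1),(R.T@(q-p)*100).round(2)[:2])
```

```text
181.89054594812796 0.0496854509332328
5 186.9 [-0.31  0.31]
10 191.9 [-0.57  0.66]
15 196.9 [-0.79  1.03]
20 201.9 [-0.99  1.42]
25 206.9 [-1.14  1.83]
30 211.9 [-1.27  2.25]
35 216.9 [-1.35  2.68]
40 221.9 [-1.4   3.11]
45 226.9 [-1.41  3.55]
50 231.9 [-1.38  3.98]
55 236.9 [-1.31  4.41]
60 241.9 [-1.21  4.84]
65 246.9 [-1.07  5.25]
70 251.9 [-0.89  5.65]
75 256.9 [-0.68  6.03]
80 261.9 [-0.44  6.39]
85 266.9 [-0.16  6.73]
```

```bash
python3 -m inch '[{"delta_pos":[-0.31,0.31,0],"turn":0},{"delta_pos":[-0.57,0.66,0],"turn":0},{"delta_pos":[-0.79,1.03,0],"turn":0},{"delta_pos":[-0.99,1.42,0],"turn":0},{"delta_pos":[-1.14,1.83,0],"turn":0},{"delta_pos":[-1.27,2.25,0],"turn":0},{"delta_pos":[-1.35,2.68,0],"turn":0},{"delta_pos":[-1.4,3.11,0],"turn":0}]'
python3 - <<'E'
from h import *
p,R,s=tool(); c=np.array([.517,.0822]); a0=np.arctan2(*(p[:2]-c)[::-1]); r=np.hypot(*(p[:2]-c)); print(np.degrees(a0)%360,r,s["force"].round(1),p.round(4))
for d in range(5,55,5):
    a=a0+np.radians(d); q=np.r_[c+.05*np.array([np.cos(a),np.sin(a)]),p[2]]; print(d,(np.degrees(a)%360).round(1),(R.T@(q-p)*100).round(2)[:2])
E
```

```text
time: 12.2
eef_pos: [0.4791, 0.0479, 0.1139]
ee_rot: [0.003, 0.922, 0.387, -0.002]
force: [-4.1, 0.9, 1.9]
gripper_width: 0.149
222.14927177123585 0.05115275920221843 [-4.1  0.9  1.9] [0.4791 0.0479 0.1139]
5 227.1 [0.11 0.44]
10 232.1 [0.14 0.88]
15 237.1 [0.21 1.31]
20 242.1 [0.31 1.73]
25 247.1 [0.46 2.14]
30 252.1 [0.63 2.54]
35 257.1 [0.85 2.92]
40 262.1 [1.09 3.28]
45 267.1 [1.37 3.62]
50 272.1 [1.67 3.94]
```

```bash
python3 -m inch '[{"delta_pos":[0.11,0.44,0],"turn":0},{"delta_pos":[0.14,0.88,0],"turn":0},{"delta_pos":[0.21,1.31,0],"turn":0},{"delta_pos":[0.31,1.73,0],"turn":0},{"delta_pos":[0.46,2.14,0],"turn":0},{"delta_pos":[0.63,2.54,0],"turn":0},{"delta_pos":[0.85,2.92,0],"turn":0},{"delta_pos":[1.09,3.28,0],"turn":0}]'
python3 - <<'E'
from h import *
p,R,s=tool(); c=np.array([.517,.0822]); a0=np.arctan2(*(p[:2]-c)[::-1]); r=np.hypot(*(p[:2]-c)); print(np.degrees(a0)%360,r,s["force"].round(1),p.round(4))
for d in range(1,12,1):
    a=a0+np.radians(d); q=np.r_[c+.05*np.array([np.cos(a),np.sin(a)]),p[2]]; print(d,(np.degrees(a)%360).round(1),(R.T@(q-p)*100).round(2)[:2])
E
```

```text
time: 13.0
eef_pos: [0.5105, 0.0326, 0.114]
ee_rot: [0.003, 0.922, 0.387, -0.002]
force: [-4.2, 0.6, 3.7]
gripper_width: 0.15
262.57873030615053 0.0499687317314452 [-4.2  0.6  3.7] [0.5105 0.0326 0.114 ]
1 263.6 [0.05 0.07]
2 264.6 [0.1  0.14]
3 265.6 [0.16 0.21]
4 266.6 [0.22 0.27]
5 267.6 [0.28 0.34]
6 268.6 [0.33 0.4 ]
7 269.6 [0.39 0.47]
8 270.6 [0.46 0.53]
9 271.6 [0.52 0.59]
10 272.6 [0.58 0.65]
11 273.6 [0.65 0.71]
```

Next, small steps up to the stop, expected near 264.7°, watching the force.

```bash
python3 -m inch '[{"delta_pos":[0.05,0.07,0],"turn":0},{"delta_pos":[0.1,0.14,0],"turn":0},{"delta_pos":[0.16,0.21,0],"turn":0},{"delta_pos":[0.16,0.21,0],"turn":0}]'
python3 -m inch '[{"delta_pos":[0.06,0.07,0],"turn":0},{"delta_pos":[0.12,0.14,0],"turn":0},{"delta_pos":[0.12,0.14,0],"turn":0}]'
python3 - <<'E'
from h import *
import cv2
p,R,s=tool(); c=np.array([.517,.0822]); a0=np.arctan2(*(p[:2]-c)[::-1]);print(np.degrees(a0)%360)
p,_=env.capture("wrist"); cv2.imwrite("pics/w6.png",p[:,:,::-1])
E
```

```text
time: 13.4
eef_pos: [0.5112, 0.0326, 0.1138]
ee_rot: [0.002, 0.922, 0.388, -0.004]
force: [-12.9, 1.5, 10.3]
gripper_width: 0.144
time: 13.7
eef_pos: [0.5112, 0.0326, 0.1138]
ee_rot: [0.002, 0.922, 0.388, -0.006]
force: [-12.9, 1.4, 12.1]
gripper_width: 0.145
263.2959851910276
```

View pics/w6.png

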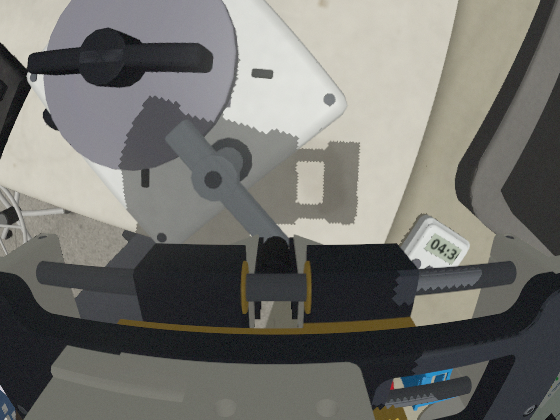

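The tongue lies over the cover's rim at about (190,130). The lever no longer moves and the push reads 13 N, so it's at its stop. I'll release and retreat upward.

```bash
python3 -m inch '[{"delta_pos":[0,0,0],"turn":0},{"delta_pos":[0,0,0],"turn":0},{"delta_pos":[0,0,0],"turn":0},{"delta_pos":[0,0,0],"turn":0},{"delta_pos":[0,0,0],"turn":0},{"delta_pos":[0,0,0],"turn":0},{"delta_pos":[0,0,0],"turn":0}]' 0.8 15
python3 -m inch '[{"delta_pos":[0,0,-1],"turn":0},{"delta_pos":[0,0,-3],"turn":0},{"delta_pos":[0,0,-6],"turn":0},{"delta_pos":[0,0,-9],"turn":0},{"delta_pos":[0,0,-12],"turn":0},{"delta_pos":[0,0,-15],"turn":0},{"delta_pos":[0,0,-17],"turn":0},{"delta_pos":[0,0,-17],"turn":0}]'
python3 - <<'E'
from h import *
import cv2
plan([.5,.08,.28],45)
s=env.sense(); p,_=env.capture("wrist"); np.savez("pics/w7",p=s["eef_pos"],q=s["ee_rot"])
cv2.imwrite("pics/w7.png",p[:,:,::-1]); cv2.imwrite("pics/w7c.png",cv2.resize(p[0:200,100:350,::-1],None,fx=3,fy=3,interpolation=cv2.INTER_CUBIC))
p,_=env.capture("side"); cv2.imwrite("pics/s7c.png",cv2.resize(p[205:345,220:350,::-1],None,fx=4,fy=4,interpolation=cv2.INTER_CUBIC))
E
```

```text
time: 14.45
eef_pos: [0.5112, 0.0325, 0.1138]
ee_rot: [0.002, 0.922, 0.388, -0.006]
force: [0.3, -0.8, -0.3]
gripper_width: 0.706
time: 15.25
eef_pos: [0.5142, 0.0345, 0.2875]
ee_rot: [0.003, 0.922, 0.388, -0.003]
force: [0.5, 0.2, -0.1]
gripper_width: 0.799
pos [0.5142 0.0345 0.2875] xang 45.64 tilt [-0.003 -0.007 -1.   ] delta cm [ 2.27 -4.2   0.72] turn 0.64 q [ 0.27  0.26 -0.55  1.71  0.15  1.22 -1.1 ] F [ 0.5  0.2 -0.1] w 0.799 t 15.25
```

View pics/w7c.png

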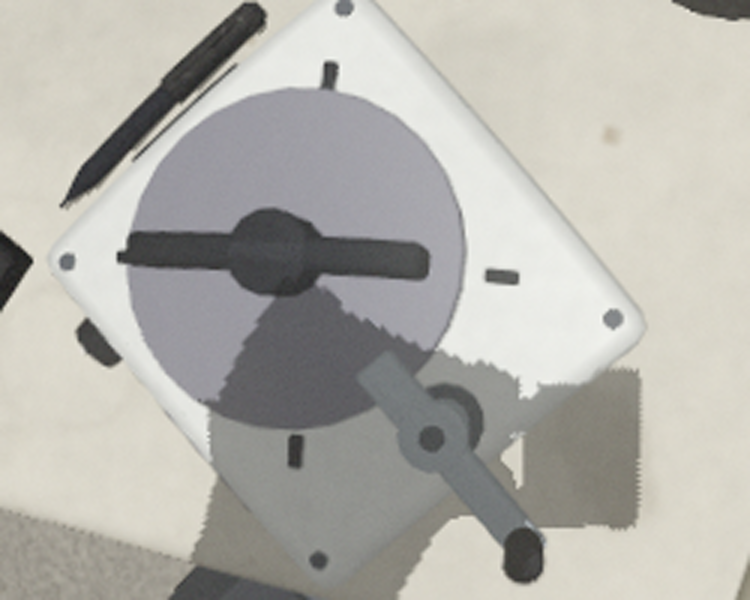

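View pics/s7c.png

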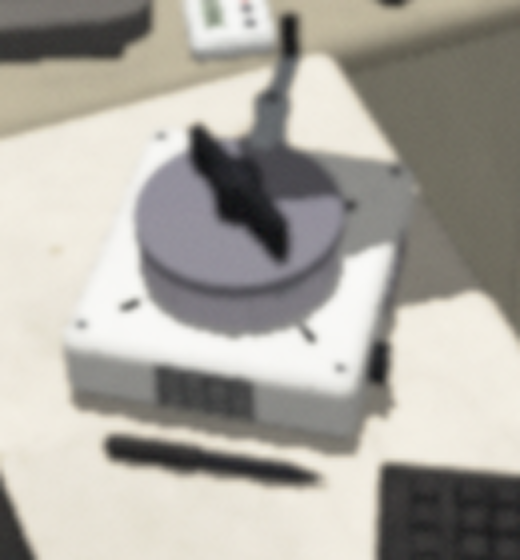

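Run:
```python
from h import *
z=np.load("pics/w7.npz"); T=(z["p"],z["q"])
P=lambda x,y,h: wpx(T,100+x/3,y/3,h)
f=lambda a:np.round(a,4); ang=lambda a,b:np.degrees(np.arctan2(*(a-b)[1::-1])).round(2)
t=P(378,366,.1075);h=P(520,525,.1075);pv=P(432,438,.1095);k=P(523,566,.1375)
print(f([t,pv,h,k]),ang(t,h),ang(t,pv),ang(pv,k))
s=[P(*p,.055) for p in((344,8),(613,319),(318,560),(67,262))]
print([ang(s[3],s[2])-90,ang(s[0],s[1])-90,ang(s[0],s[3]),ang(s[1],s[2])])
m=[P(502,277,.057),P(330,75,.057),P(295,451,.057)];print(ang(m[1],m[2])-45)
e=[P(128,247,.126),P(428,262,.126)];print("bar",ang(*e))
```

```text
[[0.5214 0.1138 0.1075]
 [0.5171 0.0828 0.1095]
 [0.5168 0.0391 0.1075]
 [0.5125 0.0331 0.1375]] 86.46 81.97 84.79
[np.float64(-5.269999999999996), np.float64(-5.159999999999997), np.float64(-5.37), np.float64(-5.39)]
-5.450000000000003
bar 129.36
```

```bash
python3 -c "
from plant import env;print(env.close_job(), env.sense()['time'])"
```

```text
the job is handed in; nothing more can be done
the job is handed in; nothing more can be done
```

The cover is home and the lock lever is at its stop with its tongue over the cover's rim. I handed the job in at about 15.4 s of the 51 s allowed.

**What I did:** I gripped the cover by its hub and turned it about 39° counter-clockwise. I then lowered it about 11 mm into the slots, with a brief 5 N push at the bottom, and let go. Next I took the lever's knob and swung it about 82° round, until it stopped moving and the push read about 13 N sideways (about 18 N in all). After that I released it and backed off upward.

**Last checks:**
- **Cover:** In the final picture the grip bar is at 129.4° in the world, against a target of 129.7°. That is within 0.5° of the slots. A picture taken just after the drop showed the disc and bar at the sizes expected for the home height.
- **Lever:** Its direction came out at 84.8° from pivot to knob, against 84.7° for locked. Two rougher readings from the tongue gave 82.0° and 86.5°. They disagree with it by 2–3°, which I put down to reading error on the short tongue. The lever had stopped against a firm resistance.
- **Surroundings:** The robot was clear of everything, with no significant force reading. The marker and timer look undisturbed in the pictures. I did not check the other bystanders afterwards, but the arm never went low near them.

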